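# Put the pillow-block bearing away in the parts drawer

## Task

Pick the pillow-block bearing (the long-footed one with the round housing standing across it) out of the parts lying on the bench, lower it into the open upper drawer of the grey drawer unit without dropping it, and leave it standing upright on its foot on the drawer's floor. Then slide the drawer fully shut.

Things in the scene. Friction and masses are not known exactly. Their poses are not given: they have to be found in the camera images.
- bearing_center (a point): Loose grey pillow-block bearing, 0.3-0.65 kg, upright, 54 mm high. Foot 110 x 32 x 12 mm, a bolt hole near each end; on its middle a round-topped housing 52 mm long, 32 wide, with a shaft hole in its flat sides. Grip across the 32 mm from above. Point: its centre, 27 mm above its underside; x along the foot, y across, z up. Not wanted: other steel parts, up to 70 mm high, centres 100+ mm from it.
- drawer (a joint): How far the upper drawer is out, in m: 0 fully shut; starts 0.16 to 0.19 open, stop at 0.20. It slides level along the unit's depth with about 2 to 4 N and stays where it is left.
- drawer_pull (a point): Centre of the front face of the upper drawer's pull, a steel bar 100 mm wide, 14 mm high, standing 18 mm out from the drawer's front panel (220 mm wide, top edge 16 mm above this point). Moves with the drawer, 106 mm above the bench; push here to shut. x points into the unit (the way the drawer shuts), z up. The lower drawer's like pull, 76 mm lower at the unit itself, stays shut.
- drawer_floor (a point): Point on the upper drawer's floor, moves with it: on the centre line, 75 mm behind the front's inner face, 49 mm above the bench. x into the unit, z up. Empty, inside 198 mm wide, 254 long; sides 54 mm high, front 73. Fixed grey unit 220 wide, 280 deep, 124 high covers all but the part drawn out: at 0.16, open from 75 mm before to 71 mm behind the point. Shut: 70 mm headroom.
There are look-alikes about, which are no part of the job. What is shaped like the part that bears bearing_center but orange is not meant.

How it is judged:
By the outcome, as a careful person would: the job done as asked, in the order asked, and still so for the second after the job is handed in, with the robot touching nothing.
It also fails if it takes over 51 s, if anything falls off the work surface, if the arm or the gripper's body presses on something with over 40 N, if the wrist force passes 120 N, or if a joint passes its speed limit or range.

## Robot

A 6-joint arm with a two-finger parallel gripper is mounted at the origin on the work surface. World frame = base frame: x ahead of the robot, y to its left, z up, the work surface at z = 0. Lengths are in m, angles in rad, forces in N, time in s.
With the tool pointing down it reaches from about 0.35 to 0.85 m from the base axis. Payload 8.1 kg.
Tool frame: the origin (TCP) lies between the finger pads; the fingertips stand 11 mm ahead of it and the grasp point (between the pads) lies 8 mm behind it (tips_ahead is the z of the fingertips in the tool frame, in m); z points along the fingers, y is the line along which they close (so a half turn about z gives the same grasp; the last joint's range is limited). The gripper opens to 93 mm and grips with 3 to 60 N. Pads are 15 mm wide; open, the fingers measure 128 mm over their backs; the gripper's body (75 mm by 188 mm) begins 65 mm behind the grasp point.
Start: joints at [1.197, 0.13, 1.488, -0, 1.523, -0.085], TCP at [0.171, 0.575, 0.23] pointing down, gripper open.
Joint ranges: [-2.96, 2.96], [-0.89, 2.26], [0.02, 2.5], [-1.34, 4.48], [0, 2.73], [-2.66, 2.66]. Speed limits (rad/s): [2.39, 2.39, 2.79, 3.14, 3.14, 3.14].

## Interface

Orientations are given as a rotation vector (axis times angle).
In Python, from plant import read_state, read_camera, close_job, tips_ahead gives the robot as it stands. The module is installed in compiled form; this text tells all that it offers.
- The arm moves only by the tool move_arm, never from a script. Its argument "plan" is a list of rows, each a list of 7 numbers: the turn, a rotation vector about the tool's x, y, z in units of 6 degrees (1.0 is 6 degrees), then the shift along the tool's x, y, z in units of 25 mm (1.0 is 25 mm), then the finger opening in mm, from 0 to 93. A call has exactly 10 rows; each row shifts and turns the commanded pose from where the row before left it, along the tool's axes as they then stand; what a row does not reach is not made up. A row lasts 1/10 s, in which the tool goes at most 50 mm and 8.59 degrees, less where a joint would pass 70% of its speed; a pose out of reach is approached as far as the arm can. A call is refused whole if a number of a shift passes 1 or a number of a turn 1, either way. A call with a gripper value outside its range is refused whole. The fingers move at their own pace and stop on an object; "force" is the grip in N (left out, the last holds). Time passes only in rows, so rows that do not move let the fingers close, or fill a call up. It gives the time, the measured TCP pose, the force, the opening and the grip force at its end, in the units of the state.
- read_state(): the state, without advancing time (a new reading comes with each control period).
- read_camera(name): name is "scene" or "side" or "wrist"; returns a dict with "frame" (480x640x3 uint8, red, green, blue), "z_map" (480x640 float32, m along the optical axis (not along the pixel's ray), 0 where there is no reading), "fx", "fy", "cx", "cy" (pixels), "rvec" (rotation vector, rad) and "tvec" (3), from world to camera coordinates, as OpenCV has them. Camera axes: x right, y down, z forward; pixel columns grow to the right and rows downward; lengths in m; the calibration is good to about 2 mm. The wrist camera is an equidistant fisheye: a pixel r from the principal point sees the ray r / f radians off the axis. A picture is of the moment at which its call begins.
- close_job(): hands the job in; it is judged then, once.
The state is a dict: "t": time; "q": joint angles; "dq": joint speeds; "joint_torque": joint torques, N m; "tool_pos": TCP position; "orientation": TCP orientation; "force": force on the tool from outside, world axes, zero at the start; "wrist_torque": the same for the moment, N m; "opening": finger opening in m; "gripper_force": force on a finger pad.
Only numpy, scipy, OpenCV 4.12 (cv2) and the standard library are available. Lean on these libraries where they do the work, as an engineer would, in place of code of your own. Each camera call takes 0.05 s, during which the arm holds its last target. There are 200 camera calls.

## Working session

There is one attempt and no reset: what is moved stays moved. The work goes in short steps, Python scripts to look and compute and a tool call to move; the robot and the scene stay as the last step left them, time stands still between calls to the robot, and variables do not carry over. Pictures are saved under pics/ and viewed, at most 10 in all, crops included, and the job is handed in when it is done.

Besides the shell and the picture viewer there is one more tool, called after "Request:" as name(argument=value, ...) on one line, values as JSON. move_arm: Moves the arm, as the interface text tells. Its arguments: {"type":"object","properties":{"plan":{"type":"array","items":{"type":"array","items":{"type":"number"}}},"force":{"type":"number"}},"required":["plan"]}

```bash
mkdir -p pics; cat > h.py <<'E'
import numpy as np, cv2
from plant import *
from scipy.spatial.transform import Rotation as R
def grab(n):
    c=read_camera(n); np.savez(f'{n}.npz',**c); return c
def load(n): return dict(np.load(f'{n}.npz'))
def cloud(c):
    "world points per pixel from z_map (pinhole)"
    v,u=np.mgrid[:480,:640]; z=c['z_map']
    p=np.stack([(u-c['cx'])/c['fx']*z,(v-c['cy'])/c['fy']*z,z],-1)
    return (p-c['tvec'])@cv2.Rodrigues(c['rvec'])[0]
def save(n,f): cv2.imwrite(f'pics/{n}.png',cv2.cvtColor(f,cv2.COLOR_RGB2BGR))
E
python3 - <<'E'
from h import *
for n in('scene','side'):
    c=grab(n); save(n+'0',c['frame']); m=cv2.Rodrigues(c['rvec'])[0]; print(n,-m.T@c['tvec'],m[2],c['fx'],(c['z_map']>0).mean())
print(read_state())
E
```

```text
scene [ 1.11595529 -0.6013773   0.9781251 ] [-0.50019416  0.38721571 -0.77451262] 533.1375644290448 0.995830078125
side [0.44694521 0.49724254 0.88084976] [ 0.07854143 -0.64268964 -0.76209007] 491.64567012225586 0.9960026041666666
{'t': 0.1, 'q': array([ 1.19660305e+00,  1.31047578e-01,  1.48917768e+00, -9.34875107e-06,
        1.52297470e+00, -8.54165172e-02]), 'dq': array([-0.00067076, -0.00189174, -0.00428579,  0.00056114, -0.00039815,
       -0.00061145]), 'joint_torque': array([ 1.31395871e-03, -5.61343682e+01, -4.93095481e+01,  7.69608747e-02,
        2.91560974e-02, -1.17014670e-04]), 'tool_pos': array([0.17068057, 0.57470324, 0.22871105]), 'orientation': array([-4.51982754e-01, -3.10854737e+00,  2.46142811e-03]), 'force': array([ 0.27142391, -0.54001377, -0.42440149]), 'wrist_torque': array([ 0.06304349, -0.01713823,  0.02321782]), 'gripper_force': 0.0, 'opening': 0.09276518918998719}
```

View pics/scene0.png

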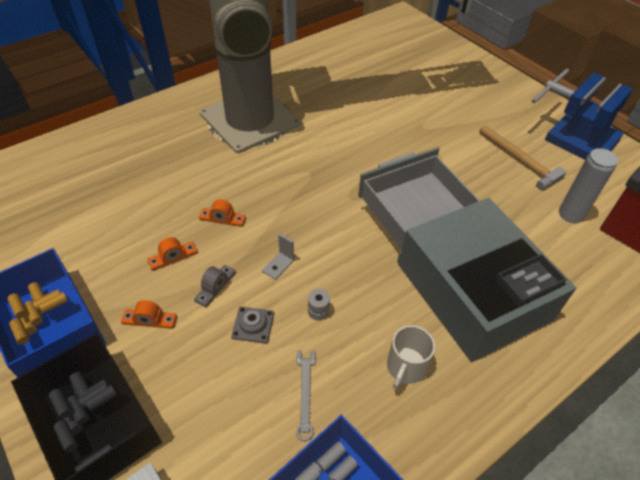

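View pics/side0.png

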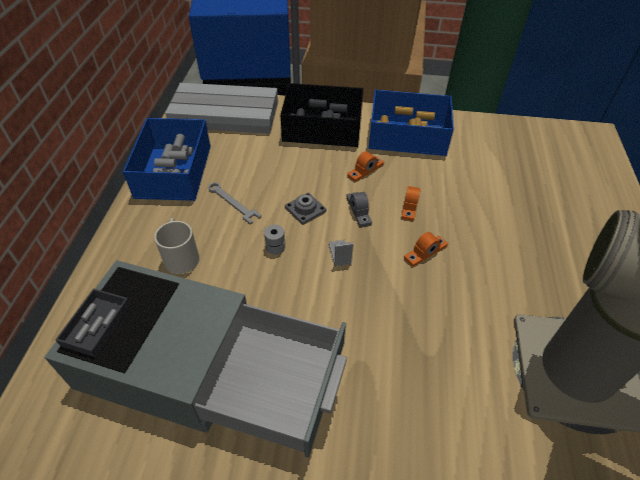

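The scene view shows the grey bearing at about (215,285), with orange look-alikes at (222,212), (172,252) and (148,314). The drawer front's top edge runs from about (360,180) to (437,152). In the side view the bearing is at (359,207), the drawer front's top edge runs (343,325)-(308,448), and the pull is near (333,383).

```bash
python3 - <<'E'
from h import *
B=[];boxes={'scene':(185,255,245,315),'side':(335,180,385,235)}
for n,(a,b,c2,d) in boxes.items():
    c=load(n); P=cloud(c); f=c['frame'].astype(int)
    m=np.zeros((480,640),bool); m[b:d,a:c2]=1
    sat=f.max(-1)-f.min(-1)
    m&=(P[...,2]>.006)&(sat<45)&(P[...,2]<.07)
    k,l,s,_=cv2.connectedComponentsWithStats(m.astype(np.uint8)); m=l==1+s[1:,4].argmax()
    p=P[m]; B.append(p)
    r=cv2.minAreaRect((p[:,:2]*1000).astype(np.float32)); print(n,len(p),r,'ztop',np.percentile(p[:,2],[1,50,99]), 'top pts',p[p[:,2]>np.percentile(p[:,2],95)].mean(0))
p=np.vstack(B); print('both',cv2.minAreaRect((p[:,:2]*1000).astype(np.float32)))
# neighbours: all points z>.01 near bearing
ctr=p[:,:2].mean(0); print(ctr)
# drawer, from both clouds
for n in boxes:
    c=load(n); P=cloud(c)
    f=c['frame'].astype(int); g=(f.max(-1)-f.min(-1)<40)
    # plane fit table
    t=P[(abs(P[...,2])<.01)&~g]; print(n,'table z',np.median(t[:,2]))
    for nm,px in {'scene':dict(frontL=(361,183),frontR=(436,155),unitA=(408,250),unitB=(488,203),floor=(420,198)),'side':dict(fA=(344,328),fB=(309,446),pull=(335,380),uA=(243,298),uB=(208,418),floor=(270,375))}[n].items():
        u,v=px; print(n,nm,P[v,u].round(4))
s=cv2.resize(load('side')['frame'][290:470,180:370],None,fx=3,fy=3,interpolation=cv2.INTER_CUBIC); save('drawer',s)
E
```

```text
scene 826 ((459.64959716796875, -370.88262939453125), (34.65242004394531, 110.49072265625), 21.891765594482422) ztop [0.00642256 0.02496101 0.05581655] top pts [ 0.46101616 -0.37002435  0.05542126]
side 556 ((456.548828125, -373.30523681640625), (34.15437698364258, 117.92659759521484), 23.902847290039062) ztop [0.00675001 0.02890257 0.05747399] top pts [ 0.4558934  -0.37040795  0.05688753]
both ((458.1611328125, -372.48858642578125), (38.464412689208984, 117.78140258789062), 23.0488338470459)
[ 0.46061491 -0.36797425]
scene table z 0.0008286575317165099
scene frontL [0.4634 0.0307 0.0956]
scene frontR [0.4993 0.2392 0.1025]
scene unitA [ 0.6686 -0.0045  0.0787]
scene unitB [0.6973 0.1984 0.127 ]
scene floor [0.5515 0.1485 0.049 ]
side table z 0.0016304927494957076
side fA [0.4559 0.0407 0.1214]
side fB [0.4887 0.2442 0.0997]
side pull [0.4608 0.1374 0.1146]
side uA [0.6477 0.004  0.1227]
side uB [0.6663 0.2088 0.0593]
side floor [0.5799 0.1131 0.0487]
```

View pics/drawer.png

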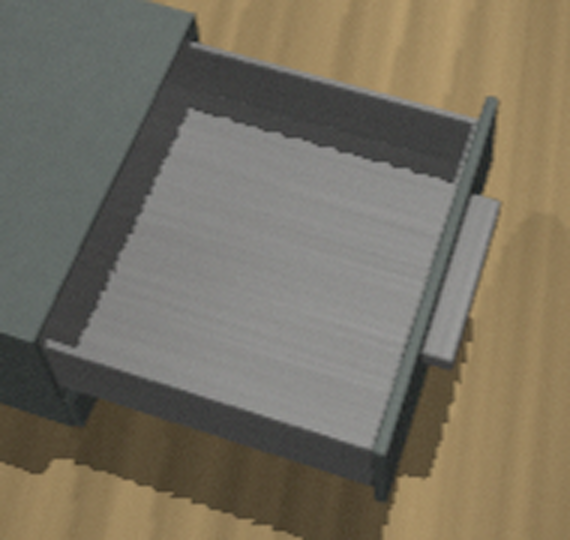

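The crop shows the drawer empty. Its pull spans crop (500,200)-(435,365), which is about (346,357)-(325,411) in the full side image. Next I fit the drawer axes and work out the first move.

```bash
cat >> h.py <<'E'
def relm(xyz,yaw_y=None):
    "tool-axis shift (units of 25mm) to TCP target xyz, plus turn about tool z (units of 6deg) so tool y lies along world angle yaw_y"
    s=read_state(); Rt=R.from_rotvec(s['orientation']); d=Rt.inv().apply(np.array(xyz)-s['tool_pos'])/.025
    y=Rt.apply([0,1,0]); a=np.degrees(np.arctan2(y[1],y[0])); out=[d.round(2),'yaw y',a.round(2),'tilt',Rt.apply([0,0,1]).round(4)]
    if yaw_y is not None:
        e=(yaw_y-a+90)%180-90; out+=['turn z units',round(-e/6,3)]
    print(*out); return s
E
python3 - <<'E'
from h import *
for n in('scene','side'):
    c=load(n); P=cloud(c)
    f=c['frame'].astype(int); g=(f.max(-1)-f.min(-1)<45)
    X=P[g&(P[...,2]>.115)&(P[...,2]<.135)&(P[...,0]>.6)&(P[...,0]<1.1)&(abs(P[...,1]-.1)<.3)]
    r=cv2.minAreaRect((X[:,:2]*1000).astype(np.float32)); print(n,'unit top',len(X),np.median(X[:,2]),r,cv2.boxPoints(r).round(0).tolist())
    F=P[g&(P[...,2]>.117)&(P[...,2]<.13)&(P[...,0]>.4)&(P[...,0]<.53)&(abs(P[...,1]-.13)<.15)]
    l=cv2.fitLine(F[:,:2].astype(np.float32),cv2.DIST_HUBER,0,.001,.001).ravel(); t=(F[:,:2]-l[2:])@l[:2]
    print(n,'front top',len(F),np.median(F[:,2]),'ang',np.degrees(np.arctan2(l[1],l[0])),'ends',[ (l[2:]+l[:2]*k).round(4) for k in (t.min(),t.max())])
    if n=='side':
        H=P[350:418,322:350]; H=H[(H[...,2]>.1)&(H[...,2]<.118)&(H[...,0]<.48)]
        r=cv2.minAreaRect((H[:,:2]*1000).astype(np.float32)); print('pull',len(H),np.median(H[:,2]),r,cv2.boxPoints(r).round(0).tolist())
    G=P[g&(abs(P[...,2]-.049)<.006)&(P[...,0]>.47)&(P[...,0]<.68)&(P[...,1]>.02)&(P[...,1]<.25)]
    r=cv2.minAreaRect((G[:,:2]*1000).astype(np.float32)); print('floor',len(G),np.median(G[:,2]),r,cv2.boxPoints(r).round(0).tolist())
relm([.458,-.372,.2],23)
E
```

```text
scene unit top 10762 0.12617222443574722 ((800.2853393554688, 85.13648986816406), (226.74879455566406, 275.1042785644531), 80.4853515625) [[646.0, -4.0], [917.0, -49.0], [955.0, 174.0], [683.0, 220.0]]
scene front top 296 0.12111935256666415 ang 80.62358 ends [array([0.4623, 0.0304]), array([0.4977, 0.245 ])]
floor 2934 0.04969203402916597 ((550.4398193359375, 125.52371215820312), (207.25389099121094, 138.4254608154297), 80.38756561279297) [[465.0, 35.0], [601.0, 12.0], [636.0, 216.0], [500.0, 239.0]]
side unit top 15636 0.12625772250061093 ((797.921142578125, 82.47193908691406), (222.49842834472656, 275.0596008300781), 80.4800033569336) [[644.0, -4.0], [915.0, -50.0], [952.0, 169.0], [681.0, 215.0]]
side front top 650 0.12239046215819037 ang 80.47538 ends [array([0.4563, 0.0277]), array([0.4928, 0.2454])]
pull 710 0.11336603133158227 ((466.75360107421875, 130.99822998046875), (115.42814636230469, 29.97480010986328), 80.97340393066406) [[443.0, 76.0], [473.0, 72.0], [491.0, 186.0], [461.0, 190.0]]
floor 9958 0.04991409052278133 ((578.2213745117188, 131.71580505371094), (223.8921356201172, 205.8079376220703), 88.99854278564453) [[473.0, 22.0], [679.0, 18.0], [683.0, 242.0], [477.0, 245.0]]
[-21.8  -33.03   1.2 ] yaw y 73.45 tilt [-6.0e-04 -1.5e-03 -1.0e+00] turn z units 8.409
```

Request:
move_arm(plan=[[0, 0, 0, -0.9, -1, 0, 93], [0, 0, 0, -0.9, -1, 0, 93], [0, 0, 0, -0.9, -1, 0, 93], [0, 0, 0, -0.9, -1, 0, 93], [0, 0, 0, -0.9, -1, 0, 93], [0, 0, 0, -0.9, -1, 0, 93], [0, 0, 0, -0.9, -1, 0, 93], [0, 0, 0, -0.9, -1, 0, 93], [0, 0, 0, -0.9, -1, 0, 93], [0, 0, 0, -0.9, -1, 0, 93]])

```text
t: 1.1
tool_pos: [0.3155, 0.2701, 0.2293]
orientation: [-0.452, -3.109, 0.0]
force: [0.1, 0.8, -0.1]
opening: 0.0931
gripper_force: 0.0
```

Request:
move_arm(plan=[[0, 0, 0, -0.9, -1, 0, 93], [0, 0, 0, -0.9, -1, 0, 93], [0, 0, 0, -0.9, -1, 0, 93], [0, 0, 0, -0.9, -1, 0, 93], [0, 0, 0, -0.9, -1, 0, 93], [0, 0, 0, -0.9, -1, 0, 93], [0, 0, 0, -0.9, -1, 0, 93], [0, 0, 0, -0.2, -1, 0, 93], [0, 0, 0, -0.2, -1, 0, 93], [0, 0, 0, -0.2, -1, 0, 93]])

```text
t: 2.1
tool_pos: [0.4091, -0.0184, 0.2292]
orientation: [-0.452, -3.108, -0.0]
force: [0.9, 0.8, 0.6]
opening: 0.0931
gripper_force: 0.0
```

Request:
move_arm(plan=[[0, 0, 1, 0, 0, 0, 93], [0, 0, 1, 0, 0, 0, 93], [0, 0, 1, 0, 0, 0, 93], [0, 0, 1, 0, 0, 0, 93], [0, 0, 1, 0, 0, 0, 93], [0, 0, 1, 0, 0, 0, 93], [0, 0, 1, 0, 0, 0, 93], [0, 0, 1, 0, 0, 0, 93], [0, 0, 0.4, 0, 0, 0, 93], [0, 0, 0, 0, 0, 0, 93]])

```text
t: 3.1
tool_pos: [0.4092, -0.0173, 0.2293]
orientation: [-1.733, -2.62, 0.0]
force: [-0.3, 1.0, 0.0]
opening: 0.0932
gripper_force: 0.0
```

```bash
python3 - <<'E'
from h import *
s=relm([.458,-.372,.2],23); print(s['t'],s['tool_pos'],s['q'].round(2))
E
```

```text
[-13.82  -3.75   1.17] yaw y 23.02 tilt [-7.e-04  1.e-04 -1.e+00] turn z units 0.004
3.1 [ 0.40923741 -0.01729162  0.22927473] [-0.17 -0.41  1.98 -0.    1.57 -0.57]
```

Request:
move_arm(plan=[[0, 0, 0, -1, -0.25, 0, 93], [0, 0, 0, -1, -0.25, 0, 93], [0, 0, 0, -1, -0.25, 0, 93], [0, 0, 0, -1, -0.25, 0, 93], [0, 0, 0, -1, -0.25, 0, 93], [0, 0, 0, -1, -0.25, 0, 93], [0, 0, 0, -1, -0.25, 0, 93], [0, 0, 0, -1, -0.25, 0, 93], [0, 0, 0, -1, -0.25, 0, 93], [0, 0, 0, -1, -0.25, 0, 93]])

```text
t: 4.1
tool_pos: [0.4498, -0.2728, 0.2293]
orientation: [-1.73, -2.621, -0.0]
force: [0.2, -0.9, 0.9]
opening: 0.0929
gripper_force: 0.0
```

Request:
move_arm(plan=[[0, 0, 0, -1, -0.3, 0, 93], [0, 0, 0, -1, -0.3, 0, 93], [0, 0, 0, -1, -0.3, 0, 93], [0, 0, 0, -0.8, -0.3, 0, 93], [0, 0, 0, 0, 0, 0.6, 93], [0, 0, 0, 0, 0, 0.6, 93], [0, 0, 0, 0, 0, 0, 93], [0, 0, 0, 0, 0, 0, 93], [0, 0, 0, 0, 0, 0, 93], [0, 0, 0, 0, 0, 0, 93]])

```text
t: 5.1
tool_pos: [0.4599, -0.3708, 0.2006]
orientation: [1.731, 2.62, -0.0]
force: [0.2, 0.1, -0.4]
opening: 0.0931
gripper_force: 0.0
```

```bash
python3 - <<'E'
from h import *
s=relm([.458,-.372,.1],23); print(s['t'],s['tool_pos'],s['q'].round(2))
c=grab('wrist'); save('w1',c['frame']); m=cv2.Rodrigues(c['rvec'])[0]; print(-m.T@c['tvec'],m[2],c['fx'],c['fy'],c['cx'],c['cy'])
E
```

```text
[-0.01 -0.09  4.02] yaw y 23.1 tilt [ 0.001 -0.001 -1.   ] turn z units 0.016
5.1 [ 0.45994104 -0.37084506  0.20057071] [-0.77  0.12  1.55  0.    1.47 -1.17]
[ 0.42766853 -0.29513689  0.35482411] [ 0.11749736 -0.27371666 -0.9546065 ] 371.64829954431775 371.64829954431775 321.00235550783736 234.03543703721056
```

View pics/w1.png

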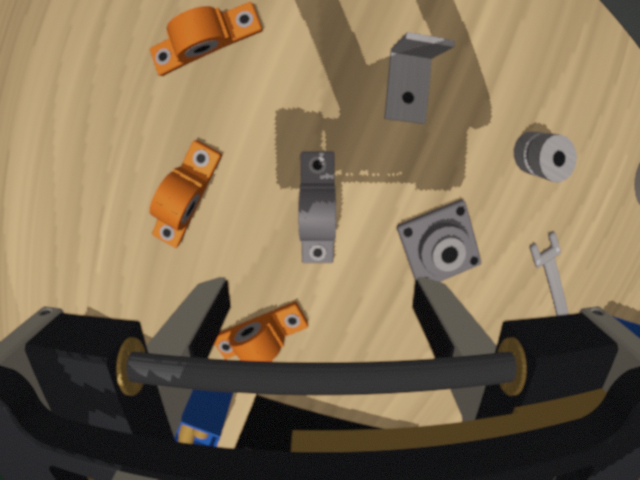

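The wrist view shows the grey bearing with bolt holes at (317,165) and (317,253). The flange part is at (440,240), and there is an orange look-alike at (185,195). I cast rays through the holes to refine the pose.

```bash
cat >> h.py <<'E'
def fish(c,u,v,z):
    x=np.array([u-c['cx'],v-c['cy']]); r=np.hypot(*x); th=r/c['fx']
    d=np.r_[x/r*np.sin(th),np.cos(th)]; m=cv2.Rodrigues(c['rvec'])[0]; o=-m.T@c['tvec']; d=m.T@d
    return o+d*(z-o[2])/d[2]
E
python3 - <<'E'
from h import *
c=load('wrist'); f=c['frame'].astype(int)
pts=[]
for (u,v) in((317,165),(317,253)):
    w=f[v-7:v+8,u-7:u+8].sum(-1); m=w<w.min()+60; yy,xx=np.nonzero(m); u2,v2=u-7+xx.mean(),v-7+yy.mean(); print(u2,v2,m.sum()); pts.append(fish(c,u2,v2,.012)[:2])
a,b=pts; print(a,b,(a+b)/2,np.hypot(*(a-b)),np.degrees(np.arctan2(*(a-b)[::-1])))
for u,v in((300,263),(334,263),(335,152),(301,152),(400,228),(205,160)): print(fish(c,u,v,.012 if u not in(400,205) else .03).round(4))
E
```

```text
316.6279069767442 164.95348837209303 43
317.5 252.5 32
[ 0.43997424 -0.33352918] [ 0.47414094 -0.41226571] [ 0.45705759 -0.37289745] 0.08583009453091273 113.45781268988442
[ 0.4625 -0.4293  0.012 ]
[ 0.4935 -0.4161  0.012 ]
[ 0.4508 -0.3158  0.012 ]
[ 0.422 -0.328  0.012]
[ 0.5326 -0.3543  0.03  ]
[ 0.3441 -0.3649  0.03  ]
```

Request:
move_arm(plan=[[0, 0, -0.06, -0.03, -0.14, 0.4, 60], [0, 0, 0, 0, 0, 0.8, 60], [0, 0, 0, 0, 0, 0.8, 60], [0, 0, 0, 0, 0, 0.8, 60], [0, 0, 0, 0, 0, 0.8, 60], [0, 0, 0, 0, 0, 0.8, 60], [0, 0, 0, 0, 0, 0.8, 60], [0, 0, 0, 0, 0, 0.4, 60], [0, 0, 0, 0, 0, 0, 60], [0, 0, 0, 0, 0, 0, 60]], force=30)

```text
t: 6.15
tool_pos: [0.4567, -0.3733, 0.0601]
orientation: [1.724, 2.626, -0.0]
force: [-0.0, 0.9, 0.4]
opening: 0.0606
gripper_force: 0.0
```

Request:
move_arm(plan=[[0, 0, 0, 0, 0, 0.4, 60], [0, 0, 0, 0, 0, 0.4, 60], [0, 0, 0, 0, 0, 0.3, 60], [0, 0, 0, 0, 0, 0.3, 60], [0, 0, 0, 0, 0, 0, 60], [0, 0, 0, 0, 0, 0, 60], [0, 0, 0, 0, 0, 0, 60], [0, 0, 0, 0, 0, 0, 60], [0, 0, 0, 0, 0, 0, 60], [0, 0, 0, 0, 0, 0, 60]])

```text
t: 7.15
tool_pos: [0.4567, -0.3732, 0.0249]
orientation: [1.724, 2.626, -0.0]
force: [0.2, 0.2, 0.2]
opening: 0.06
gripper_force: 0.0
```

```bash
python3 - <<'E'
from h import *
s=relm([.457,-.373,.026],23.4); print(s['t'],s['tool_pos'],s['force'],s['opening'])
E
```

```text
[ 0.    0.02 -0.04] yaw y 23.41 tilt [ 3.e-04 -3.e-04 -1.e+00] turn z units 0.002
7.15 [ 0.45668122 -0.37321066  0.02491856] [0.18117848 0.22524146 0.21531557] 0.05995247216378706
```

Close, then lift 0.2 m.

Request:
move_arm(plan=[[0, 0, 0, 0, 0, 0, 45], [0, 0, 0, 0, 0, 0, 36], [0, 0, 0, 0, 0, 0, 20], [0, 0, 0, 0, 0, 0, 20], [0, 0, 0, 0, 0, 0, 20], [0, 0, 0, 0, 0, 0, 20], [0, 0, 0, 0, 0, 0, 20], [0, 0, 0, 0, 0, 0, 20], [0, 0, 0, 0, 0, 0, 20], [0, 0, 0, 0, 0, 0, 20]], force=35)

```text
t: 8.15
tool_pos: [0.4566, -0.373, 0.0246]
orientation: [1.724, 2.626, 0.0]
force: [1.5, 0.4, -0.5]
opening: 0.0319
gripper_force: 35.0
```

Request:
move_arm(plan=[[0, 0, 0, 0, 0, -0.2, 20], [0, 0, 0, 0, 0, -0.4, 20], [0, 0, 0, 0, 0, -0.8, 20], [0, 0, 0, 0, 0, -1, 20], [0, 0, 0, 0, 0, -1, 20], [0, 0, 0, 0, 0, -1, 20], [0, 0, 0, 0, 0, -1, 20], [0, 0, 0, 0, 0, -1, 20], [0, 0, 0, 0, 0, -1, 20], [0, 0, 0, 0, 0, -0.6, 20]])

```text
t: 9.15
tool_pos: [0.4569, -0.3736, 0.2276]
orientation: [1.723, 2.624, -0.001]
force: [-0.6, -0.9, -4.3]
opening: 0.0319
gripper_force: 35.0
```

```bash
python3 - <<'E'
from h import *
s=relm([.556,.124,.22],-9.5); print(s['t'],s['tool_pos'],s['force'],s['opening'],s['gripper_force'],s['q'].round(2))
E
```

```text
[16.69 11.54  0.27] yaw y 23.41 tilt [ 0.0019 -0.0021 -1.    ] turn z units 5.485
9.15 [ 0.45691633 -0.37355431  0.2276141 ] [-0.56062697 -0.93699223 -4.2837277 ] 0.03187523031409957 34.98996913433075 [-0.77  0.1   1.52 -0.    1.51 -1.18]
```

Request:
move_arm(plan=[[0, 0, 0, 0.4, 0.3, 0, 20], [0, 0, 0, 0.8, 0.55, 0, 20], [0, 0, 0, 1, 0.7, 0, 20], [0, 0, 0, 1, 0.7, 0, 20], [0, 0, 0, 1, 0.7, 0, 20], [0, 0, 0, 1, 0.7, 0, 20], [0, 0, 0, 1, 0.7, 0, 20], [0, 0, 0, 1, 0.7, 0, 20], [0, 0, 0, 1, 0.7, 0, 20], [0, 0, 0, 1, 0.7, 0, 20]])

```text
t: 10.15
tool_pos: [0.5121, -0.0956, 0.2227]
orientation: [-1.723, -2.624, 0.001]
force: [0.3, 0.5, -4.0]
opening: 0.0318
gripper_force: 35.0
```

Request:
move_arm(plan=[[0, 0, 0, 1, 0.7, 0, 20], [0, 0, 0, 1, 0.7, 0, 20], [0, 0, 0, 1, 0.7, 0, 20], [0, 0, 0, 1, 0.7, 0, 20], [0, 0, 0, 1, 0.7, 0, 20], [0, 0, 0, 1, 0.7, 0, 20], [0, 0, 0, 0.9, 0.6, 0, 20], [0, 0, 0, 0.6, 0.4, 0, 20], [0, 0, 0, 0, 0, 0, 20], [0, 0, 0, 0, 0, 0, 20]])

```text
t: 11.15
tool_pos: [0.5567, 0.1263, 0.223]
orientation: [-1.722, -2.626, 0.003]
force: [1.1, -0.2, -5.1]
opening: 0.0316
gripper_force: 35.0
```

Request:
move_arm(plan=[[0, 0, 0.4, 0, 0, 0, 20], [0, 0, 0.7, 0, 0, 0, 20], [0, 0, 0.8, 0, 0, 0, 20], [0, 0, 0.8, 0, 0, 0, 20], [0, 0, 0.8, 0, 0, 0, 20], [0, 0, 0.8, 0, 0, 0, 20], [0, 0, 0.7, 0, 0, 0, 20], [0, 0, 0.48, 0, 0, 0, 20], [0, 0, 0, 0, 0, 0, 20], [0, 0, 0, 0, 0, 0, 20]])

```text
t: 12.15
tool_pos: [0.5575, 0.1251, 0.2242]
orientation: [-2.396, -2.031, 0.001]
force: [-0.3, 0.8, -4.1]
opening: 0.0317
gripper_force: 35.0
```

```bash
python3 - <<'E'
from h import *
s=relm([.556,.124,.22],-9.5); print(s['t'],s['tool_pos'],s['force'],s['opening'],s['gripper_force'],s['q'].round(2))
c=grab('wrist'); save('w2',c['frame'])
c=grab('scene')
E
```

```text
[-0.05 -0.05  0.17] yaw y -9.43 tilt [-8.e-04 -2.e-04 -1.e+00] turn z units 0.012
12.15 [0.55754211 0.12513449 0.22417392] [-0.29402819  0.76892808 -4.14791752] 0.03166908980914339 34.990071058273315 [ 0.13  0.06  1.58 -0.    1.51  0.3 ]
```

View pics/w2.png

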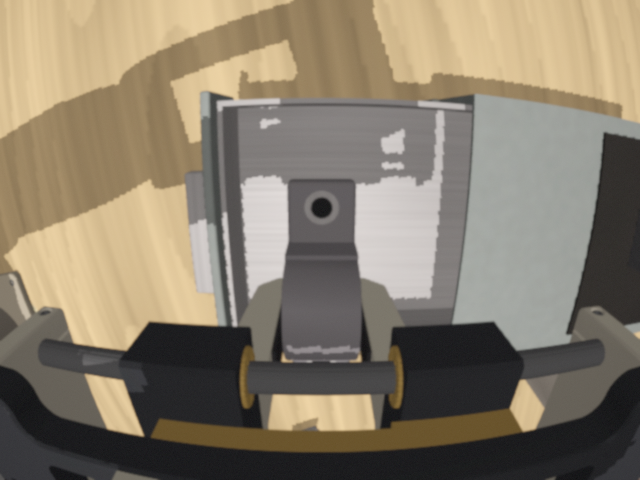

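The wrist view shows the bearing hanging over the middle of the drawer's open floor, with its axis square to the drawer (front panel near column 220, unit edge near 470). I lower it now.

Request:
move_arm(plan=[[0, 0, 0, 0, 0, 0.3, 20], [0, 0, 0, 0, 0, 0.7, 20], [0, 0, 0, 0, 0, 0.8, 20], [0, 0, 0, 0, 0, 0.8, 20], [0, 0, 0, 0, 0, 0.8, 20], [0, 0, 0, 0, 0, 0.7, 20], [0, 0, 0, 0, 0, 0.6, 20], [0, 0, 0, 0, 0, 0.5, 20], [0, 0, 0, 0, 0, 0.3, 20], [0, 0, 0, 0, 0, 0, 20]])

```text
t: 13.25
tool_pos: [0.5572, 0.1257, 0.0859]
orientation: [-2.396, -2.03, 0.003]
force: [-0.1, -0.4, -4.1]
opening: 0.0321
gripper_force: 35.0
```

Request:
move_arm(plan=[[0, 0, 0, 0, 0, 0.05, 20], [0, 0, 0, 0, 0, 0.05, 20], [0, 0, 0, 0, 0, 0.04, 20], [0, 0, 0, 0, 0, 0.04, 20], [0, 0, 0, 0, 0, 0.03, 20], [0, 0, 0, 0, 0, 0.03, 20], [0, 0, 0, 0, 0, 0, 20], [0, 0, 0, 0, 0, 0, 20], [0, 0, 0, 0, 0, 0, 20], [0, 0, 0, 0, 0, 0, 20]])

```text
t: 14.25
tool_pos: [0.558, 0.1258, 0.0812]
orientation: [2.397, 2.031, 0.0]
force: [-0.7, 0.2, -4.8]
opening: 0.0317
gripper_force: 35.0
```

Request:
move_arm(plan=[[0, 0, 0, 0, 0, 0.05, 20], [0, 0, 0, 0, 0, 0.05, 20], [0, 0, 0, 0, 0, 0.04, 20], [0, 0, 0, 0, 0, 0.04, 20], [0, 0, 0, 0, 0, 0.03, 20], [0, 0, 0, 0, 0, 0.02, 20], [0, 0, 0, 0, 0, 0.02, 20], [0, 0, 0, 0, 0, 0, 20], [0, 0, 0, 0, 0, 0, 20], [0, 0, 0, 0, 0, 0, 20]])

```text
t: 15.25
tool_pos: [0.558, 0.1258, 0.0749]
orientation: [2.397, 2.031, 0.0]
force: [0.4, 0.3, -3.7]
opening: 0.0318
gripper_force: 35.0
```

Request:
move_arm(plan=[[0, 0, 0, 0, 0, 0.02, 20], [0, 0, 0, 0, 0, 0.02, 20], [0, 0, 0, 0, 0, 0, 20], [0, 0, 0, 0, 0, 0, 20], [0, 0, 0, 0, 0, 0, 20], [0, 0, 0, 0, 0, 0, 20], [0, 0, 0, 0, 0, 0, 20], [0, 0, 0, 0, 0, 0, 20], [0, 0, 0, 0, 0, 0, 20], [0, 0, 0, 0, 0, 0, 20]])

```text
t: 16.25
tool_pos: [0.558, 0.1258, 0.0739]
orientation: [2.397, 2.03, 0.0]
force: [-0.4, 0.2, -4.3]
opening: 0.0318
gripper_force: 35.0
```

Request:
move_arm(plan=[[0, 0, 0, 0, 0, 0.02, 20], [0, 0, 0, 0, 0, 0, 20], [0, 0, 0, 0, 0, 0.02, 20], [0, 0, 0, 0, 0, 0, 20], [0, 0, 0, 0, 0, 0, 20], [0, 0, 0, 0, 0, 0, 20], [0, 0, 0, 0, 0, 0, 20], [0, 0, 0, 0, 0, 0, 20], [0, 0, 0, 0, 0, 0, 20], [0, 0, 0, 0, 0, 0, 20]])

```text
t: 17.25
tool_pos: [0.558, 0.1258, 0.0731]
orientation: [2.397, 2.03, 0.0]
force: [-1.8, -1.0, 0.3]
opening: 0.0318
gripper_force: 35.0
```

The weight has come off onto the floor. Release and rise.

Request:
move_arm(plan=[[0, 0, 0, 0, 0, 0, 34], [0, 0, 0, 0, 0, 0, 36], [0, 0, 0, 0, 0, 0, 40], [0, 0, 0, 0, 0, 0, 45], [0, 0, 0, 0, 0, 0, 50], [0, 0, 0, 0, 0, 0, 50], [0, 0, 0, 0, 0, 0, 50], [0, 0, 0, 0, 0, 0, 50], [0, 0, 0, 0, 0, 0, 50], [0, 0, 0, 0, 0, 0, 50]])

```text
t: 18.25
tool_pos: [0.5579, 0.1258, 0.0729]
orientation: [2.397, 2.031, 0.0]
force: [0.2, 0.6, 0.2]
opening: 0.0499
gripper_force: 0.0
```

Request:
move_arm(plan=[[0, 0, 0, 0, 0, -0.1, 50], [0, 0, 0, 0, 0, -0.2, 50], [0, 0, 0, 0, 0, -0.5, 50], [0, 0, 0, 0, 0, -0.8, 50], [0, 0, 0, 0, 0, -0.9, 50], [0, 0, 0, 0, 0, -1, 50], [0, 0, 0, 0, 0, -0.9, 50], [0, 0, 0, 0, 0, -0.6, 50], [0, 0, 0, 0, 0, 0, 50], [0, 0, 0, 0, 0, 0, 50]])

```text
t: 19.25
tool_pos: [0.5579, 0.1258, 0.1977]
orientation: [2.397, 2.03, 0.0]
force: [0.4, 0.0, -0.1]
opening: 0.0498
gripper_force: 0.0
```

```bash
python3 - <<'E'
from h import *
c=grab('wrist'); save('w3',c['frame'])
# drawer front/pull now: pull front centre ~(.453,.141); stand off 25 mm in front; fingertip half thickness ~8-20
s=relm([.42,.147,.19],80.5); print(s['t'],s['tool_pos'],s['force'],s['opening'],s['q'].round(2))
E
```

```text
[-0.06 -5.56  0.28] yaw y -9.47 tilt [-1.5e-03 -2.0e-04 -1.0e+00] turn z units -14.995
19.3 [0.55734199 0.12567887 0.19677502] [-0.05285371  0.13808221  0.25555088] 0.05004641671343414 [ 0.13  0.07  1.61 -0.    1.46  0.3 ]
```

View pics/w3.png

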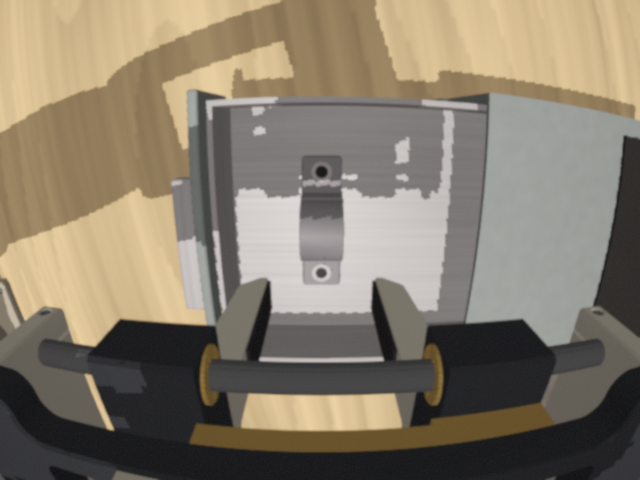

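The wrist view shows the bearing upright on its foot at (322,225), clear of the drawer front and the unit edge. I go out over the front and down before the pull with the fingers closed.

Request:
move_arm(plan=[[0, 0, 0, 0, -0.4, 0, 30], [0, 0, 0, 0, -0.8, 0, 10], [0, 0, 0, 0, -0.9, 0, 0], [0, 0, 0, 0, -0.9, 0, 0], [0, 0, 0, 0, -0.9, 0, 0], [0, 0, 0, 0, -0.9, 0, 0], [0, 0, 0, 0, -0.8, 0, 0], [0, 0, 0, 0, -0.4, 0, 0], [0, 0, 0, 0, 0, 0, 0], [0, 0, 0, 0, 0, 0, 0]], force=20)

```text
t: 20.3
tool_pos: [0.4102, 0.1504, 0.1977]
orientation: [2.397, 2.031, 0.0]
force: [0.8, -0.9, 0.6]
opening: 0.0008
gripper_force: 0.0
```

```bash
python3 - <<'E'
from h import *
c=grab('wrist'); c2=grab('side'); f=np.zeros((480,800,3),np.uint8); f[:,:400]=cv2.resize(c['frame'],(400,480)); f[:,400:]=c2['frame'][:,120:520]
save('w4',f)
s=relm([.42,.147,.103],-9.5); print(s['t'],s['tool_pos'],s['opening'])
E
```

```text
[-0.07  0.4   3.79] yaw y -9.48 tilt [ 0.e+00 -1.e-04 -1.e+00] turn z units 0.003
20.4 [0.41049662 0.15029843 0.19779047] 0.0002867850575505269
```

View pics/w4.png

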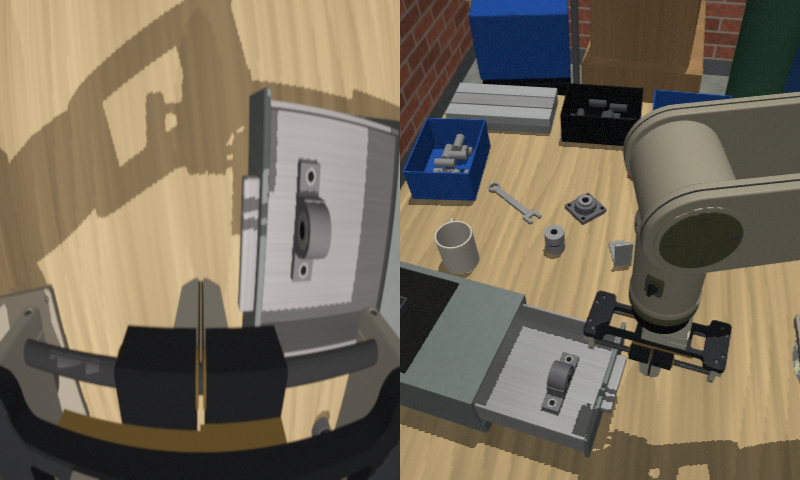

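The fingers are closed and stand in front of the pull, at (200,300) in the left half with the pull at (250,240). The bearing stands upright in the drawer.

Request:
move_arm(plan=[[0, 0, 0, 0, 0, 0.4, 0], [0, 0, 0, 0, 0, 0.7, 0], [0, 0, 0, 0, 0, 0.8, 0], [0, 0, 0, 0, 0, 0.8, 0], [0, 0, 0, 0, 0, 0.6, 0], [0, 0, 0, 0, 0, 0.4, 0], [0, 0, 0, 0, 0, 0.1, 0], [0, 0, 0, 0, 0, 0, 0], [0, 0, 0, 0, 0, 0, 0], [0, 0, 0, 0, 0, 0, 0]])

```text
t: 21.4
tool_pos: [0.4107, 0.1506, 0.1038]
orientation: [2.397, 2.03, 0.002]
force: [0.2, -0.6, -0.2]
opening: 0.0005
gripper_force: 0.0
```

Request:
move_arm(plan=[[0, 0, 0, 0, 0.1, 0, 0], [0, 0, 0, 0, 0.1, 0, 0], [0, 0, 0, 0, 0.12, 0, 0], [0, 0, 0, 0, 0.12, 0, 0], [0, 0, 0, 0, 0.12, 0, 0], [0, 0, 0, 0, 0.12, 0, 0], [0, 0, 0, 0, 0.12, 0, 0], [0, 0, 0, 0, 0.12, 0, 0], [0, 0, 0, 0, 0.12, 0, 0], [0, 0, 0, 0, 0.12, 0, 0]])

```text
t: 22.4
tool_pos: [0.4388, 0.1456, 0.1029]
orientation: [-2.397, -2.031, 0.0]
force: [-0.1, -0.3, -0.7]
opening: 0.0004
gripper_force: 0.0
```

Request:
move_arm(plan=[[0, 0, 0, 0, 0.12, 0, 0], [0, 0, 0, 0, 0.13, 0, 0], [0, 0, 0, 0, 0.14, 0, 0], [0, 0, 0, 0, 0.16, 0, 0], [0, 0, 0, 0, 0.18, 0, 0], [0, 0, 0, 0, 0.2, 0, 0], [0, 0, 0, 0, 0.22, 0, 0], [0, 0, 0, 0, 0.24, 0, 0], [0, 0, 0, 0, 0.26, 0, 0], [0, 0, 0, 0, 0.28, 0, 0]])

```text
t: 23.4
tool_pos: [0.4867, 0.1377, 0.1028]
orientation: [-2.397, -2.03, 0.0]
force: [-2.0, 2.0, 0.9]
opening: 0.0005
gripper_force: 1.3
```

Request:
move_arm(plan=[[0, 0, 0, 0, 0.3, 0, 0], [0, 0, 0, 0, 0.34, 0, 0], [0, 0, 0, 0, 0.36, 0, 0], [0, 0, 0, 0, 0.38, 0, 0], [0, 0, 0, 0, 0.38, 0, 0], [0, 0, 0, 0, 0.36, 0, 0], [0, 0, 0, 0, 0.34, 0, 0], [0, 0, 0, 0, 0.3, 0, 0], [0, 0, 0, 0, 0.26, 0, 0], [0, 0, 0, 0, 0.2, 0, 0]])

```text
t: 24.4
tool_pos: [0.5661, 0.1244, 0.1028]
orientation: [-2.397, -2.03, 0.0]
force: [-1.9, 1.2, 1.1]
opening: 0.0002
gripper_force: 1.3
```

```bash
python3 - <<'E'
from h import *
c=grab('side'); c2=grab('wrist'); f=np.zeros((480,800,3),np.uint8); f[:,:400]=cv2.resize(c2['frame'],(400,480)); f[:,400:]=c['frame'][:,:400]; save('w5',f)
s=relm([.6,.12,.103],-9.5); print(s['t'],s['tool_pos'],s['force'])
E
```

```text
[0.06 1.35 0.  ] yaw y -9.48 tilt [ 1.e-03 -3.e-04 -1.e+00] turn z units 0.003
24.5 [0.56646668 0.12420597 0.10299826] [-0.5921713  -1.06162092 -0.32222884]
```

View pics/w5.png

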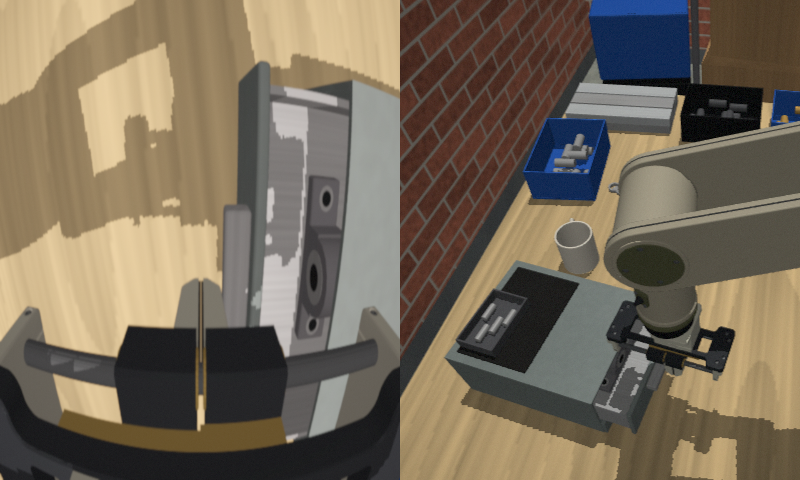

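The drawer is closing with the bearing upright, and the gap from panel to unit is now roughly 60 mm. Continue, slowing.

Request:
move_arm(plan=[[0, 0, 0, 0, 0.1, 0, 0], [0, 0, 0, 0, 0.16, 0, 0], [0, 0, 0, 0, 0.2, 0, 0], [0, 0, 0, 0, 0.2, 0, 0], [0, 0, 0, 0, 0.2, 0, 0], [0, 0, 0, 0, 0.2, 0, 0], [0, 0, 0, 0, 0.2, 0, 0], [0, 0, 0, 0, 0.2, 0, 0], [0, 0, 0, 0, 0.15, 0, 0], [0, 0, 0, 0, 0.1, 0, 0]])

```text
t: 25.5
tool_pos: [0.6081, 0.1174, 0.1028]
orientation: [2.397, 2.03, 0.0]
force: [-2.9, -0.6, 1.7]
opening: 0.0008
gripper_force: 1.2
```

```bash
python3 - <<'E'
from h import *
c=grab('side'); P=cloud(c); ax=np.array([np.cos(np.radians(-9.5)),np.sin(np.radians(-9.5))]); lat=np.array([-ax[1],ax[0]])
o=np.array([.6635,.1065]); q=(P[...,:2]-o)@ax; w=(P[...,:2]-o)@lat; z=P[...,2]
m=(z>.117)&(z<.13)&(w>.085)&(w<.115)&(abs(q)<.2); h,e=np.histogram(q[m],np.arange(-.1,.03,.004)); print([(round(a,3),int(b)) for a,b in zip(e,h)])
E
```

```text
[(np.float64(-0.1), 0), (np.float64(-0.096), 0), (np.float64(-0.092), 0), (np.float64(-0.088), 0), (np.float64(-0.084), 0), (np.float64(-0.08), 0), (np.float64(-0.076), 0), (np.float64(-0.072), 0), (np.float64(-0.068), 0), (np.float64(-0.064), 0), (np.float64(-0.06), 0), (np.float64(-0.056), 0), (np.float64(-0.052), 0), (np.float64(-0.048), 0), (np.float64(-0.044), 0), (np.float64(-0.04), 0), (np.float64(-0.036), 0), (np.float64(-0.032), 0), (np.float64(-0.028), 9), (np.float64(-0.024), 47), (np.float64(-0.02), 27), (np.float64(-0.016), 1), (np.float64(-0.012), 0), (np.float64(-0.008), 0), (np.float64(-0.004), 9), (np.float64(0.0), 44), (np.float64(0.004), 40), (np.float64(0.008), 38), (np.float64(0.012), 40), (np.float64(0.016), 43), (np.float64(0.02), 39), (np.float64(0.024), 38)]
```

Request:
move_arm(plan=[[0, 0, 0, 0, 0.06, 0, 0], [0, 0, 0, 0, 0.06, 0, 0], [0, 0, 0, 0, 0.06, 0, 0], [0, 0, 0, 0, 0.06, 0, 0], [0, 0, 0, 0, 0.06, 0, 0], [0, 0, 0, 0, 0.06, 0, 0], [0, 0, 0, 0, 0.04, 0, 0], [0, 0, 0, 0, 0.04, 0, 0], [0, 0, 0, 0, 0.04, 0, 0], [0, 0, 0, 0, 0.02, 0, 0]])

```text
t: 26.55
tool_pos: [0.6202, 0.1154, 0.1029]
orientation: [2.397, 2.031, 0.0]
force: [-1.5, -0.4, 1.8]
opening: 0.0004
gripper_force: 1.1
```

Request:
move_arm(plan=[[0, 0, 0, 0, 0.02, 0, 0], [0, 0, 0, 0, 0.02, 0, 0], [0, 0, 0, 0, 0.02, 0, 0], [0, 0, 0, 0, 0.02, 0, 0], [0, 0, 0, 0, 0.02, 0, 0], [0, 0, 0, 0, 0.02, 0, 0], [0, 0, 0, 0, 0, 0, 0], [0, 0, 0, 0, 0, 0, 0], [0, 0, 0, 0, 0, 0, 0], [0, 0, 0, 0, 0, 0, 0]])

```text
t: 27.55
tool_pos: [0.6231, 0.1149, 0.1029]
orientation: [2.397, 2.03, 0.0]
force: [-1.7, 0.8, 0.5]
opening: 0.0004
gripper_force: 0.5
```

Request:
move_arm(plan=[[0, 0, 0, 0, 0.02, 0, 0], [0, 0, 0, 0, 0.02, 0, 0], [0, 0, 0, 0, 0.02, 0, 0], [0, 0, 0, 0, 0.02, 0, 0], [0, 0, 0, 0, 0.02, 0, 0], [0, 0, 0, 0, 0, 0, 0], [0, 0, 0, 0, 0, 0, 0], [0, 0, 0, 0, 0, 0, 0], [0, 0, 0, 0, 0, 0, 0], [0, 0, 0, 0, 0, 0, 0]])

```text
t: 28.55
tool_pos: [0.6245, 0.1147, 0.1029]
orientation: [-2.396, -2.03, 0.003]
force: [-8.9, 0.1, 6.0]
opening: 0.0006
gripper_force: 4.2
```

Request:
move_arm(plan=[[0, 0, 0, 0, 0.02, 0, 0], [0, 0, 0, 0, 0.02, 0, 0], [0, 0, 0, 0, 0, 0, 0], [0, 0, 0, 0, 0, 0, 0], [0, 0, 0, 0, 0, 0, 0], [0, 0, 0, 0, 0, 0, 0], [0, 0, 0, 0, 0, 0, 0], [0, 0, 0, 0, 0, 0, 0], [0, 0, 0, 0, 0, 0, 0], [0, 0, 0, 0, 0, 0, 0]])

```text
t: 29.55
tool_pos: [0.6246, 0.1147, 0.1029]
orientation: [-2.395, -2.029, 0.005]
force: [-13.8, -0.1, 10.0]
opening: 0.0004
gripper_force: 6.9
```

Firmly at the stop. Back away and up, then check.

Request:
move_arm(plan=[[0, 0, 0, 0, -0.1, 0, 0], [0, 0, 0, 0, -0.2, 0, 0], [0, 0, 0, 0, -0.4, 0, 0], [0, 0, 0, 0, -0.7, 0, 0], [0, 0, 0, 0, -0.9, 0, 0], [0, 0, 0, 0, -0.9, 0, 0], [0, 0, 0, 0, -0.6, 0, 0], [0, 0, 0, 0, -0.2, 0, 0], [0, 0, 0, 0, 0, 0, 0], [0, 0, 0, 0, 0, 0, 0]])

```text
t: 30.55
tool_pos: [0.5285, 0.1308, 0.1032]
orientation: [2.397, 2.03, 0.001]
force: [0.4, 0.3, -0.4]
opening: 0.0005
gripper_force: 0.0
```

Request:
move_arm(plan=[[0, 0, 0, 0, 0, -0.4, 0], [0, 0, 0, 0, 0, -0.8, 0], [0, 0, 0, 0, 0, -0.8, 0], [0, 0, 0, 0, 0, -0.8, 0], [0, 0, 0, 0, 0, -0.8, 0], [0, 0, 0, 0, 0, -0.4, 0], [0, 0, 0, 0, 0, 0, 0], [0, 0, 0, 0, 0, 0, 0], [0, 0, 0, 0, 0, 0, 0], [0, 0, 0, 0, 0, 0, 0]])

```text
t: 31.55
tool_pos: [0.5272, 0.1307, 0.2016]
orientation: [-2.396, -2.03, 0.003]
force: [0.4, -0.3, -0.4]
opening: 0.0005
gripper_force: 0.0
```

```bash
python3 - <<'E'
from h import *
c=grab('side'); c2=grab('wrist'); f=np.zeros((480,800,3),np.uint8); f[:,:400]=cv2.resize(c2['frame'],(400,480)); f[:,400:]=c['frame'][:,:400]; save('w6',f)
s=read_state(); print(s['t'],s['tool_pos'],s['force'])
E
```

```text
31.65 [0.52738454 0.13074706 0.20197636] [-0.13761945  0.53222608  0.02763372]
```

View pics/w6.png

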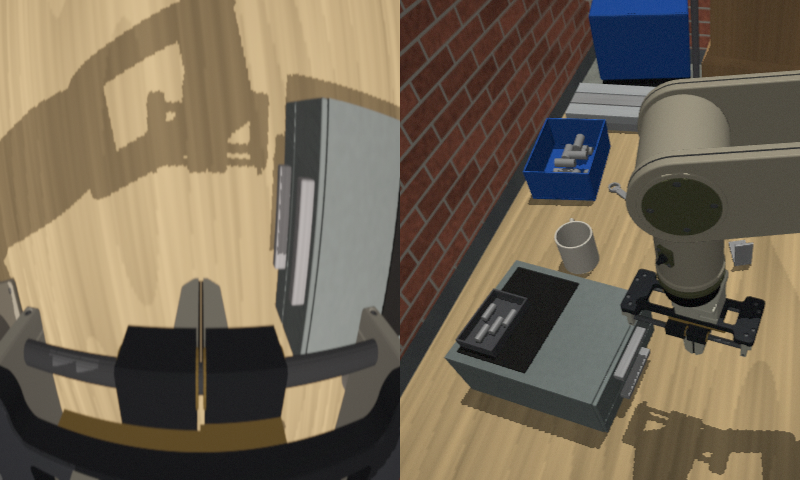

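The drawer is flush with the unit, its upper pull directly above the lower one, and the robot touches nothing.

```bash
python3 -c "
from plant import *
print(close_job())"
```

```text
the job is handed in; nothing more can be done
None
```

I set the grey bearing down in the upper drawer without dropping it, saw it upright on its foot after release and partway through closing, pushed the drawer shut to its stop, and handed the job in at about 32 s.

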